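# Check the thicker belt-loop former on the thickness gauge

### The arm

A 6-joint arm with a two-finger parallel gripper is mounted at the origin on the work surface. World frame = base frame: x ahead of the robot, y to its left, z up, the work surface at z = 0. Lengths are in m, angles in rad, forces in N, time in s.
With the tool pointing down it reaches from about 0.3 to 0.775 m from the base axis. Payload 14.6 kg.
Tool frame: the origin (TCP) lies on the centre line of the jaws, within the pads' length; the fingertips stand 19 mm ahead of it and the grasp point (between the pads) is the TCP; z points along the fingers, y is the line along which they close (so a half turn about z gives the same grasp; the last joint's range is limited). The gripper opens to 94 mm and grips with 3 to 60 N. Pads are 16 mm wide; open, the fingers measure 119 mm over their backs; the gripper's body (75 mm by 177 mm) begins 78 mm behind the grasp point.
Start: joints at [-1.173, 0.3, 1.521, -0, 1.321, -0.067], TCP at [0.247, -0.492, 0.193] pointing down, gripper open.
Joint ranges: [-3.03, 3.03], [-0.79, 2.21], [0.23, 2.52], [-1.04, 4.18], [0, 3.07], [-2.55, 2.55]. Speed limits (rad/s): [2.22, 2.22, 2.57, 3.14, 3.14, 3.14].

### API

Orientations are given as [roll, pitch, yaw] about the fixed x, y, z axes, in that order (R = Rz(yaw) Ry(pitch) Rx(roll)).
In Python, from station import get_obs, camera, workorder gives the robot as it stands.
- The arm moves only by the tool play_rows, never from a script. Its argument "motion" is a list that holds one entry, the list of rows, each a list of 7 numbers: the shift along the tool's x, y, z as a fraction of full scale, then the turn, a rotation vector about the tool's x, y, z as a fraction of full scale, then the opening, from -1 (shut) to 1 (fully open). In form: [[[x, y, z, ax, ay, az, grip], ...]]. A call has 1 to 10 rows; each row is the pose to reach, as a shift and turn from the pose commanded when the call began, along the tool's axes at that moment, turning the shorter way round; what a row does not reach only later rows make up. Full scale, the value 1, is 0.25 m for a shift and 2 pi rad for a turn. A row lasts 1/10 s, in which the tool goes at most 50 mm and 8.59 degrees, less where a joint would pass 70% of its speed; a pose out of reach is approached as far as the arm can. A call with a number of a shift or a turn outside -1 to 1 is refused whole. A call with a gripper value outside its range is refused whole. The fingers move at their own pace and stop on an object; "grip_force" is the grip in N (left out, the last holds). Time passes only in rows, so rows that repeat a pose let the fingers close. It gives the time, the measured TCP pose, the force, the opening and the grip force at its end, in the units of the state.
- get_obs(): the state, without advancing time (a new reading comes with each control period).
- camera(name): name is "side" or "top" or "wrist"; returns a dict with "frame" (480x640x3 uint8, red, green, blue), "z_map" (480x640 float32, m along the optical axis (not along the pixel's ray), 0 where there is no reading), "camera_matrix" (3x3 intrinsics, pixels), "T" (4x4, takes a point from camera to world coordinates); the wrist camera has in their place "T_tool_cam" (4x4, takes a point from camera to tool coordinates, whose origin is the TCP and whose axes are the flange's). Camera axes: x right, y up, looking along -z (the intrinsics and any distortion apply to the point x, -y, -z); pixel columns grow to the right and rows downward; lengths in m; the calibration is good to about 2 mm. A picture is of the moment at which its call begins: read the wrist's pose just before it.
- workorder.hand_in(): hands the job in; it is judged then, once.
The state is a dict: "time_s": time; "qpos": joint angles; "joint_vel": joint speeds; "tau": joint torques, N m; "ee_pos": TCP position; "eef_rot": TCP orientation; "force": force on the tool from outside, world axes, zero at the start; "moment": the same for the moment, N m; "grip_width": finger opening in m; "grip_force": force on a finger pad.
Only numpy, scipy, OpenCV 4.12 (cv2) and the standard library are available. Lean on these libraries where they do the work, as an engineer would, in place of code of your own. Each camera call takes 0.05 s, during which the arm holds its last target. There are 200 camera calls.

### The job

Check the thicker of the two wooden belt-loop formers on the thickness gauge: first slide the gauge's transport lock fully out to its end stop away from the column, then lay the thicker former flat on the gauge plate under the raised foot and let go of it, and then lower the carriage by its knob until the sprung foot rests on the former with its spring partly pushed in. Press gently, and leave the thinner former, the buckle and the dye jar where they are.

Things in the scene. Friction and masses are not known exactly. Their poses are not given: they have to be found in the camera images.
- gauge: Fixed thickness gauge, grey and steel. Origin on the bench, on the plate's centre line; x from the plate's open front end to the column, y left, z up. In mm: plate x -140 to 100, y -60 to 60, top z 14; column 26 diameter at x 75, y 0, top z 179; foot axis x 10, y 0. A wing on the right (x 30 to 100, y -60 to -180, top z 14) carries the transport lock
- lock (a joint): Travel of the transport lock in m: 0 = bolt in the column, 0.048 = end stop, grip as far from the column as it goes (slides along the gauge's -y, friction 2.5 N). Starts between 0 and 0.018
- lock_grip (a point): Centre of the lock's upright black grip, 16 (gauge x) by 24 (gauge y) by 32 mm high; the point is 41 mm above the bench, 14 mm below the top of the grip. At gauge x 65, y -88 mm with the lock at 0. The grip's flat sides facing gauge +x and -x are free for the fingers (steel rails up to z 20 mm beside it)
- carriage (a joint): Travel of the gauge's carriage down the column in m: 0 = top, 0.065 = bottom; stays where it is left (about 7 N friction). Starts between 0 and 0.012
- knob (a point): Centre of the round black knob, 30 mm diameter, 28 mm high, on top of the carriage arm right above the foot, axis vertical; 18 mm of free height between arm and knob underside; it moves with the carriage. 186 mm above the bench with the carriage at 0
- foot_tip (a point): Centre of the underside of the gauge's round steel foot (18 mm diameter), below the carriage arm. 85 mm above the bench with the carriage at 0 and the foot not pushed in
- foot (a joint): How far the sprung foot is pushed up into the carriage in m: 0 = free, 0.012 = spring fully in (spring 0.8 N plus 0.4 N per mm)
- former_thick: The thicker belt-loop former: plain light wooden bar 200 (x) by 34 (y) by 26 mm high (z), about 0.12 kg, lying on the bench. Origin: centre of its underside
- former_thin: The thinner former, same wood, 200 (x) by 34 (y) by 14 mm high (z), lying beside the other (either may be the nearer to the gauge). Origin: centre of its underside. Not to be used
- buckle: Flat brass buckle, 46 by 50 mm, 6 mm high, lying on the bench in front of the lock's wing. Origin: centre of its underside. Not to be moved
- dye_jar: Closed amber jar with black cap, 54 mm diameter, 75 mm high, standing on the bench left of the gauge. Origin: centre of its underside. Not to be moved

How it is judged:
On the way, in this order (a step that is already met when the one before it is completed fails the run):
1. the transport lock has been slid out to its end stop (within 3 mm) (value of joint lock above 0.045 m), for 0.2 s.
2. the thicker former lies flat on the gauge plate, let go, with the foot's axis over it: at least 8 mm inside its ends and within 10 mm of its long centre line (x of foot_tip in the frame of former_thick between -0.092 and 0.092 m and y of foot_tip in the frame of former_thick between -0.01 and 0.01 m and angle between former_thick's own z axis and vertical below 0.06 rad and z of former_thick in the frame of gauge between 0.011 and 0.017 m and contact force between the fingers and former_thick below 0.05 N and linear speed of former_thick below 0.01 m/s), for 0.3 s.
3. the carriage has been lowered until the foot rests on the former with its spring pushed in by 1.5 to 10 mm (value of joint foot between 0.0015 and 0.01 m and velocity of joint carriage between -0.003 and 0.003 m/s and z of foot_tip in the frame of former_thick between 0.023 and 0.028 m), for 0.2 s.
At the end, for the whole second after the job is handed in: Lock within 3 mm of its end stop; thicker former flat on the plate, released, at rest, the foot's axis at least 8 mm inside its ends and within 10 mm of its long centre line; foot on its top face with the spring in by 1.5 to 10 mm; carriage at rest (all of step 2 and all of step 3 and value of joint lock above 0.045 m); the robot touches nothing.
It fails at once if the former is dropped, knocked or pressed on the gauge with more than 40 N (forces from plate and foot added up, so 20 N of foot pressure) (contact force between former_thick and gauge above 40 N).
It fails at once if the carriage is forced down more than 8 mm past its highest start (travel over 20 mm) while the lock is not yet at its end stop (within 3 mm) (value of joint carriage above 0.02 m and not (value of joint lock above 0.045 m)).
It fails at once if the thinner former, the buckle or the dye jar is moved by more than 20 mm (distance of any of former_thin, buckle, dye_jar from where it was at the start of the episode above 0.02 m).
It also fails if it takes over 72 s, if anything falls off the work surface, if the arm or the gripper's body presses on something with over 40 N, if the wrist force passes 120 N, or if a joint passes its speed limit or range.

## Working session

There is one attempt and no reset: what is moved stays moved. The work goes in short steps, Python scripts to look and compute and a tool call to move; the robot and the scene stay as the last step left them, time stands still between calls to the robot, and variables do not carry over. Pictures are saved under pics/ and viewed, at most 12 in all, crops included, and the job is handed in when it is done.

Besides the shell and the picture viewer there is one more tool, called as a command line: name --argument value ..., lists and objects as JSON in quotes. play_rows: Moves the arm, as the interface text tells. Its arguments: {"type":"object","properties":{"motion":{"type":"array"},"grip_force":{"type":"number"}},"required":["motion"]}

```bash
ls; mkdir -p pics
cat > h.py <<'E'
import numpy as np, cv2
from station import get_obs, camera, workorder
from scipy.spatial.transform import Rotation as R
def tool():
    o=get_obs(); T=np.eye(4); T[:3,:3]=R.from_euler('xyz',o['eef_rot']).as_matrix(); T[:3,3]=o['ee_pos']; return T
def shot(n,f=None):
    Tt=tool(); c=camera(n); c['W']=c['T'] if 'T' in c else Tt@c['T_tool_cam']
    if f: cv2.imwrite('pics/'+f,c['frame'][:,:,::-1])
    return c
def cloud(c):
    K=c['camera_matrix'];z=c['z_map'];v,u=np.mgrid[:z.shape[0],:z.shape[1]]
    p=np.stack([(u-K[0,2])/K[0,0]*z,-(v-K[1,2])/K[1,1]*z,-z],-1)
    return p@c['W'][:3,:3].T+c['W'][:3,3]
def ray(c,u,v,h):
    K=c['camera_matrix'];d=c['W'][:3,:3]@np.array([(u-K[0,2])/K[0,0],-(v-K[1,2])/K[1,1],-1]);o=c['W'][:3,3]
    return o+d*(h-o[2])/d[2]
def proj(c,p):
    K=c['camera_matrix'];q=np.linalg.inv(c['W'])@np.append(p,1);return K[0,0]*q[0]/-q[2]+K[0,2],-K[1,1]*q[1]/-q[2]+K[1,2]
E
python3 - <<'E'
from h import *
import pickle
o=get_obs();print({k:np.round(v,3) for k,v in o.items()})
for n in ('top','side'):
    c=shot(n,n+'0.png');pickle.dump(c,open(n+'.pkl','wb'));print(n,{k:np.round(v,3).tolist() for k,v in c.items() if k not in('frame','z_map')})
E
```

```text
pics
{'time_s': np.float64(0.0), 'qpos': array([-1.173,  0.3  ,  1.522,  0.   ,  1.321, -0.067]), 'joint_vel': array([-0.002,  0.001,  0.   , -0.   , -0.   ,  0.   ]), 'tau': array([-1.0000e-03, -5.3181e+01, -3.5273e+01,  7.1000e-02,  2.4000e-02,
       -0.0000e+00]), 'ee_pos': array([ 0.246, -0.491,  0.192]), 'eef_rot': array([-3.14 , -0.   ,  0.465]), 'force': array([ 1.193,  0.129, -0.086]), 'moment': array([-0.008,  0.016,  0.039]), 'grip_force': np.float64(0.0), 'grip_width': np.float64(0.094)}
top {'camera_matrix': [[592.079, 0.0, 319.274], [0.0, 592.079, 241.472], [0.0, 0.0, 1.0]], 'T': [[0.024, 0.982, -0.189, 0.385], [-1.0, 0.025, 0.005, 0.054], [0.009, 0.189, 0.982, 1.051], [0.0, 0.0, 0.0, 1.0]], 'W': [[0.024, 0.982, -0.189, 0.385], [-1.0, 0.025, 0.005, 0.054], [0.009, 0.189, 0.982, 1.051], [0.0, 0.0, 0.0, 1.0]]}
side {'camera_matrix': [[491.399, 0.0, 325.101], [0.0, 491.399, 240.91], [0.0, 0.0, 1.0]], 'T': [[-0.99, 0.113, -0.089, 0.48], [-0.143, -0.702, 0.698, 0.662], [0.017, 0.703, 0.711, 0.756], [0.0, 0.0, 0.0, 1.0]], 'W': [[-0.99, 0.113, -0.089, 0.48], [-0.143, -0.702, 0.698, 0.662], [0.017, 0.703, 0.711, 0.756], [0.0, 0.0, 0.0, 1.0]]}
```

View pics/top0.png

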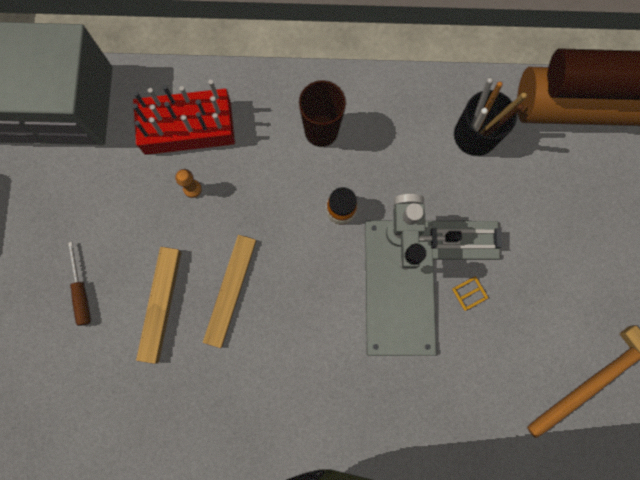

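View pics/side0.png

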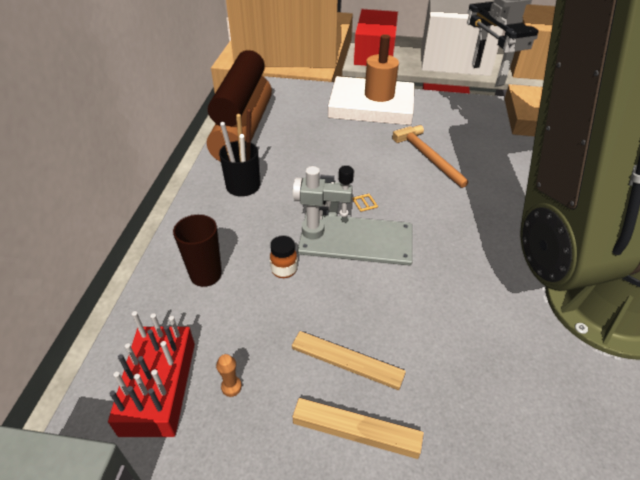

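The top view shows the formers at (158,305) and (230,292), the gauge plate with corners near (367,222)–(436,355), the knob at (415,254), the lock grip at (454,237), the buckle at (471,293) and the jar at (342,205). In the side view, the lower former at (358,428) looks thicker.

Run:
```python
from h import *
import pickle
t=pickle.load(open('top.pkl','rb'));s=pickle.load(open('side.pkl','rb'))
for n,c in(('top',t),('side',s)):
    P=cloud(c);hsv=cv2.cvtColor(c['frame'],cv2.COLOR_RGB2HSV)
    m=cv2.inRange(hsv,(12,90,90),(28,255,255))
    m=cv2.morphologyEx(m,cv2.MORPH_OPEN,np.ones((3,3)))
    k,l,st,ce=cv2.connectedComponentsWithStats(m)
    for i in range(1,k):
        if st[i,4]<400: continue
        q=P[l==i]; q=q[np.isfinite(q).all(1)]
        if abs(np.median(q[:,2]))>.1: continue
        zt=np.percentile(q[:,2],[20,50,80,95]);top=q[q[:,2]>zt[2]-.005]
        r=cv2.minAreaRect((top[:,:2]*1000).astype(np.float32))
        print(n,ce[i].round(),st[i,4],'z',zt.round(4),'rect mm',np.round(r[0],1),np.round(r[1],1),round(r[2],1), cv2.boxPoints(r).round(0).tolist())
# depth points
P=cloud(t)
for nm,u,v in(('bench',300,350),('plate',400,310),('knob',415,253),('knob2',415,250),('grip',455,236),('cap',342,197),('arm',410,230),('wing',485,252),('thumb',415,212)):
    print(nm,P[v-1:v+2,u-1:u+2].reshape(-1,3).mean(0).round(4))
# plate: height 10..18mm region
z=P[:,:,2];m=((z>.008)&(z<.02)).astype(np.uint8);m[:, :350]=0;m[:,520:]=0;m[:200]=0;m[380:]=0
m=cv2.morphologyEx(m,cv2.MORPH_OPEN,np.ones((3,3)))
k,l,st,ce=cv2.connectedComponentsWithStats(m)
i=1+np.argmax(st[1:,4]);q=P[l==i];print('plate',st[i],q[:,:2].min(0),q[:,:2].max(0),np.median(q[:,2]))
cv2.imwrite('pics/crop1.png',cv2.resize(t['frame'][190:370,320:530,::-1],None,fx=3.7,fy=3.3*3.7/3.3*0.9,interpolation=cv2.INTER_CUBIC))
# plate edges via line fits on mask: left edge, front edge
L=[];
for v in range(250,345):
    us=np.where(l[v]==i)[0]
    if len(us)>10:L.append((ray(t,us[0]-.5,v,.014)[:2],ray(t,us[-1]+.5,v,.014)[:2]))
L=np.array(L)
for j in(0,1):
    p=np.polyfit(L[20:,j,0],L[20:,j,1],1);print('edge y=ax+b',p,'yaw deg',np.degrees(np.arctan(p[0])))
F=[]
for u in range(375,430):
    vs=np.where(l[:,u]==i)[0];F.append(ray(t,u,vs[-1]+.5,.014)[:2])
F=np.array(F);p=np.polyfit(F[:,1],F[:,0],1);print('front x=ay+b',p,np.degrees(np.arctan(p[0])))
```

```text
top [560. 100.] 1203 z [0.0747 0.0822 0.0948 0.099 ] rect mm [ 623.2 -161. ] [ 60.1 638.9] 53.4 [[349.0, 6.0], [862.0, -376.0], [897.0, -327.0], [385.0, 54.0]]
top [229. 291.] 2184 z [0.0116 0.0131 0.0148 0.0163] rect mm [473.9 128.8] [191.1 199.9] 75.0 [[353.0, 62.0], [546.0, 11.0], [595.0, 195.0], [402.0, 247.0]]
top [157. 305.] 2274 z [0.0238 0.0254 0.027  0.0285] rect mm [448.5 195.3] [297.5 199. ] 82.4 [[330.0, 61.0], [528.0, 35.0], [567.0, 330.0], [370.0, 356.0]]
top [470. 293.] 426 z [0.0017 0.0039 0.0057 0.0072] rect mm [ 437.9 -100.5] [ 47.  322.9] 27.3 [[343.0, 32.0], [491.0, -255.0], [533.0, -233.0], [385.0, 54.0]]
top [590. 385.] 2305 z [0.0189 0.0222 0.0246 0.0265] rect mm [ 335.1 -235.7] [164.3 564. ] 6.5 [[222.0, 35.0], [285.0, -525.0], [449.0, -507.0], [385.0, 54.0]]
side [284.  40.] 9122 z [-0.0834  0.0243  0.0986  0.1398] rect mm [ 766.5 -186.6] [ 374.8 1752.4] 6.6 [[480.0, 662.0], [681.0, -1079.0], [1053.0, -1036.0], [853.0, 705.0]]
side [536.  43.] 1861 z [-0.1553 -0.0671 -0.0084 -0.0054] rect mm [ 145.9 -487.1] [2391.5  117.5] 76.5 [[-190.0, -1636.0], [-75.0, -16
[... 863 characters left out ...]
0213 0.0248 0.0261 0.0272] rect mm [489.2 483.4] [351.8 199.1] 82.0 [[366.0, 323.0], [563.0, 295.0], [612.0, 644.0], [415.0, 672.0]]
bench [0.3923 0.0749 0.116 ]
plate [ 0.4662 -0.0954  0.0124]
knob [ 0.5373 -0.0927  0.1871]
knob2 [ 0.5416 -0.0926  0.1883]
grip [ 0.5923 -0.1846  0.0536]
cap [0.651  0.0122 0.0741]
arm [ 0.5818 -0.0928  0.1418]
wing [ 0.5732 -0.2477  0.0118]
thumb [ 0.602  -0.0946  0.1785]
plate [ 366  220  134  136 9438] [ 0.38748696 -0.27329397] [ 0.63087067 -0.03431674] 0.012984448192793985
edge y=ax+b [ 0.02785245 -0.04903301] yaw deg 1.595415631080809
edge y=ax+b [ 0.01885605 -0.16425436] yaw deg 1.0802438237299778
front x=ay+b [-0.02639743  0.38582847] -1.512109922151956
```

View pics/crop1.png

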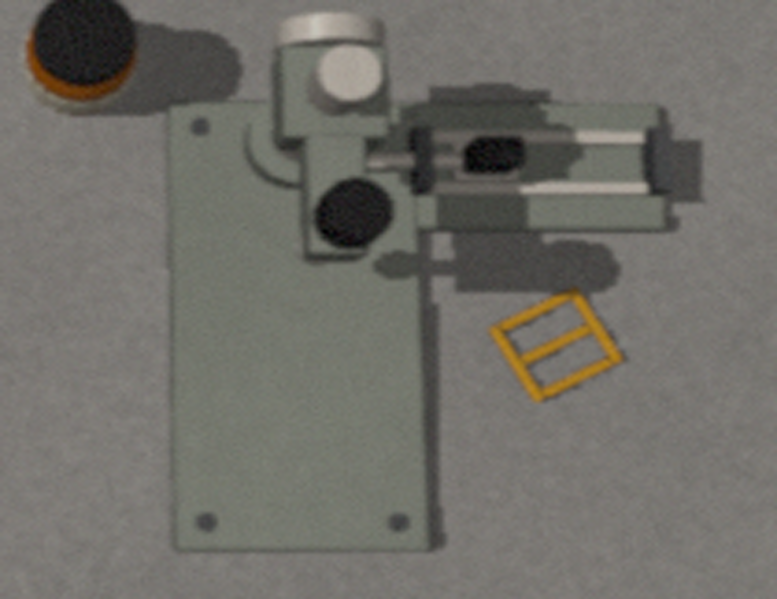

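The crop shows the plate, the knob at crop (353,212), the lock grip at (493,154) with clear rails on both sides, and the buckle well in front. The farther former is 26 mm high and the nearer one 14 mm, agreeing in both views. Next I refit without the depth dropouts and plan the lock approach.

Run:
```python
from h import *
import pickle
t=pickle.load(open('top.pkl','rb'));s=pickle.load(open('side.pkl','rb'))
for n,c,pts in(('top',t,[(229,291),(157,305)]),('side',s,[(349,360),(358,428)])):
    P=cloud(c);hsv=cv2.cvtColor(c['frame'],cv2.COLOR_RGB2HSV)
    m=cv2.morphologyEx(cv2.inRange(hsv,(12,90,90),(28,255,255)),cv2.MORPH_OPEN,np.ones((3,3)))
    _,l=cv2.connectedComponents(m)
    for u,v in pts:
        q=P[(l==l[v,u])&(c['z_map']>0)];zm=np.percentile(q[:,2],70);q=q[abs(q[:,2]-zm)<.005]
        r=cv2.minAreaRect((q[:,:2]*1000).astype(np.float32));print(n,zm.round(4),np.round(r[0],1),np.round(r[1],1),round(r[2],2),'med',(np.median(q,0)*1000).round(1))
def blob(c,lo,hi,box):
    u0,v0,u1,v1=box;hsv=cv2.cvtColor(c['frame'],cv2.COLOR_RGB2HSV);m=np.zeros(hsv.shape[:2],np.uint8)
    m[v0:v1,u0:u1]=cv2.inRange(hsv,lo,hi)[v0:v1,u0:u1];P=cloud(c);q=P[(m>0)&(c['z_map']>0)];return q
for n,c,box in(('knob top',t,(403,242,428,266)),('grip top',t,(440,228,466,246)),('knob side',s,(335,165,357,187))):
    q=blob(c,(0,0,0),(180,255,45),box);z=np.percentile(q[:,2],85);w=q[abs(q[:,2]-z)<.004];print(n,len(q),z.round(4),((w.max(0)+w.min(0))/2).round(4),np.median(w,0).round(4),np.ptp(w,axis=0).round(3))
c=camera('wrist');print(np.round(c['T_tool_cam'],3),np.round(c['camera_matrix'],1))
```

```text
top 0.0142 [494.2 204.6] [ 34.2 199.9] 74.77 med [491.6 205.2  13.2]
top 0.0264 [465.9 325.4] [ 35.1 199. ] 82.42 med [463.5 325.6  25.5]
side 0.0136 [495.3 205.9] [ 35.4 199.5] 74.58 med [490.  208.3  13.1]
side 0.0256 [467.  326.6] [ 35.6 199. ] 82.15 med [463.3 328.   25.2]
knob top 304 0.189 [ 0.5373 -0.0941  0.1883] [ 0.5373 -0.094   0.1875] [0.028 0.027 0.006]
grip top 153 0.0549 [ 0.5942 -0.1838  0.0549] [ 0.5939 -0.1837  0.0536] [0.015 0.022 0.008]
knob side 222 0.1879 [ 0.5398 -0.0904  0.1868] [ 0.5391 -0.0883  0.1874] [0.025 0.024 0.006]
[[ 0.002  0.961  0.276  0.079]
 [ 1.    -0.001 -0.001 -0.   ]
 [-0.001  0.276 -0.961 -0.191]
 [ 0.     0.     0.     1.   ]] [[360.9   0.  322.4]
 [  0.  360.9 238.8]
 [  0.    0.    1. ]]
```

play_rows --motion '[[[0.23,-0.06,0,0,0,-0.045,0],[0.46,-0.12,0,0,0,-0.09,0],[0.7,-0.18,0,0,0,-0.135,0],[0.92,-0.232,0,0,0,-0.18,0],[0.92,-0.232,0,0,0,-0.18,0],[0.92,-0.232,0,0,0,-0.18,0],[0.92,-0.232,0,0,0,-0.18,0],[0.92,-0.232,0,0,0,-0.18,0],[0.92,-0.232,0,0,0,-0.18,0]]]' --grip_force 20

```text
time_s: 1.05
ee_pos: [0.4261, -0.3366, 0.1927]
eef_rot: [-3.141, -0.0, 1.597]
force: [-0.5, 0.2, 0.7]
grip_width: 0.0471
grip_force: 0.0
```

```bash
cat >> h.py <<'E'
def go(x,y,z,yaw):
    """shift/turn fractions for a world target, tool down"""
    T=tool();d=T[:3,:3].T@(np.array([x,y,z])-T[:3,3])
    r=(R.from_matrix(T[:3,:3]).inv()*R.from_euler('xyz',[np.pi,0,yaw])).as_rotvec()
    print('at',T[:3,3].round(4),np.round(get_obs()['eef_rot'],4),'shift',(d/.25).round(3),'turn',(r/2/np.pi).round(4))
E
python3 -c "
from h import *
go(.594,-.184,.125,1.597)"
```

```text
at [ 0.4261 -0.3366  0.1927] [-3.1413e+00 -3.0000e-04  1.5972e+00] shift [0.592 0.687 0.271] turn [-0.0001 -0.      0.    ]
```

play_rows --motion '[[[0.15,0.17,0.06,0,0,0,0],[0.3,0.34,0.13,0,0,0,0],[0.45,0.51,0.2,0,0,0,0],[0.592,0.687,0.271,0,0,0,0],[0.592,0.687,0.271,0,0,0,0],[0.592,0.687,0.271,0,0,0,0]]]'

```text
time_s: 1.65
ee_pos: [0.5955, -0.1811, 0.1228]
eef_rot: [-3.139, -0.002, 1.596]
force: [-0.4, 0.2, -0.8]
grip_width: 0.047
grip_force: 0.0
```

```bash
python3 -c "
from h import *
c=shot('wrist','w1.png');print(tool()[:3,3]);P=cloud(c)
print('proj grip',proj(c,[.594,-.184,.055]))
g=cv2.cvtColor(c['frame'],cv2.COLOR_RGB2GRAY)
m=(g<40)&(abs(P[:,:,2]-.055)<.006)&(abs(P[:,:,0]-.594)<.04)&(abs(P[:,:,1]+.184)<.05)
q=P[m];print(m.sum(),q.min(0),q.max(0),np.median(q,0))
go(.594,-.184,.047,1.597)"
```

```text
[ 0.5945655  -0.18288769  0.12377597]
proj grip (np.float64(322.17298117737107), np.float64(249.15247703191477))
600 [ 0.58754931 -0.19674975  0.04924385] [ 0.60256219 -0.17338398  0.05637292] [ 0.59495147 -0.18417353  0.05436849]
at [ 0.5946 -0.1829  0.1238] [-3.1396e+00 -8.0000e-04  1.5957e+00] shift [-0.005 -0.002  0.307] turn [-0.0003 -0.0001 -0.0002]
```

View pics/w1.png

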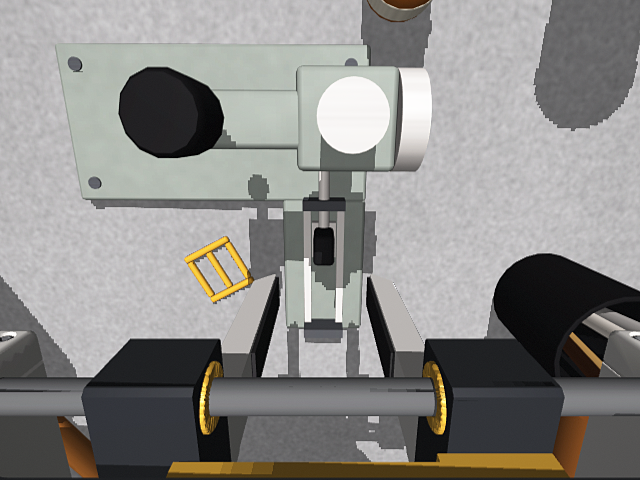

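The wrist view has the grip at (323,246), midway between the open fingers at (265,310) and (380,310). It confirms the grip at (0.595, -0.185) with its top at 54 mm. Descending and gripping.

play_rows --motion '[[[-0.006,0,0.15,0,0,0,0],[-0.006,0,0.307,0,0,0,0],[-0.006,0,0.307,0,0,0,0],[-0.006,0,0.307,0,0,0,-1],[-0.006,0,0.307,0,0,0,-1],[-0.006,0,0.307,0,0,0,-1],[-0.006,0,0.307,0,0,0,-1],[-0.006,0,0.307,0,0,0,-1]]]'

```text
time_s: 2.5
ee_pos: [0.5944, -0.1861, 0.0492]
eef_rot: [3.141, 0.0, 1.596]
force: [-0.7, -0.3, 0.3]
grip_width: 0.011
grip_force: 0.0
```

```bash
python3 -c "
from h import *
o=get_obs();print(o['grip_width'],o['grip_force'],o['force']);go(.5955,-.233,.047,1.597)"
```

```text
0.011002128967735928 0.0 [-0.66545631 -0.32180685  0.29878212]
at [ 0.5944 -0.1861  0.0492] [3.1406e+00 4.0000e-04 1.5957e+00] shift [-0.188 -0.     0.009] turn [ 0.0002  0.0001 -0.0002]
```

play_rows --motion '[[[0,0,0,0,0,0,-1],[0,0,0,0,0,0,-1]]]'

```text
time_s: 2.7
ee_pos: [0.5942, -0.1859, 0.0486]
eef_rot: [3.142, 0.0, 1.596]
force: [0.6, -0.8, 0.5]
grip_width: 0.0005
grip_force: 0.0
```

```bash
python3 -c "
from h import *
o=get_obs();print(o['grip_width'],o['grip_force'],o['force'])
c=shot('wrist','w2.png')"
```

```text
0.000547167715265627 0.0 [ 0.56124258 -0.83014589  0.52452996]
```

View pics/w2.png

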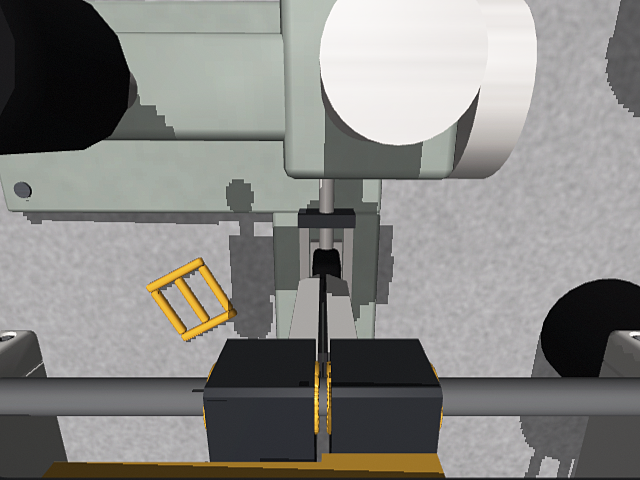

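The fingers shut empty: the tips end at (323,278) and the grip is visible just ahead of them at (325,262). I'll check where both really are from this view.

```bash
python3 -c "
from h import *
c=shot('wrist');P=cloud(c);T=tool();Ti=np.linalg.inv(T)
for u,v in [(325,252),(325,258),(325,264),(325,270),(323,278),(310,285),(335,285),(310,300),(335,300),(300,330),(345,330),(325,290),(325,310),(325,217),(290,230)]:
    p=P[v,u];print((u,v),p.round(4),'tool',(Ti@np.append(p,1))[:3].round(4),c['frame'][v,u])
for n in('top','side'):
    d=shot(n,n+'2.png');P=cloud(d)
    print(n,proj(d,T[:3,3]),[proj(d,[.594,-.184,.055])])
"
```

```text
(325, 252) [ 0.5942 -0.1734  0.0346] tool [0.0125 0.0003 0.0138] [6 7 8]
(325, 258) [ 0.5941 -0.1735  0.0454] tool [0.0125 0.0003 0.003 ] [ 7  8 10]
(325, 264) [ 0.5941 -0.1743  0.0531] tool [ 0.0117  0.0002 -0.0047] [11 10 12]
(325, 270) [ 0.5942 -0.1777  0.0533] tool [ 0.0082  0.0002 -0.0049] [16 16 16]
(323, 278) [ 0.5931 -0.1783  0.0634] tool [ 0.0076 -0.0009 -0.015 ] [12 14 14]
(310, 285) [ 0.5866 -0.1775  0.075 ] tool [ 0.0086 -0.0073 -0.0266] [168 166 163]
(335, 285) [ 0.5989 -0.1771  0.0752] tool [ 0.0087  0.005  -0.0268] [73 71 71]
(310, 300) [ 0.5872 -0.1771  0.0926] tool [ 0.009  -0.0067 -0.0442] [169 166 164]
(335, 300) [ 0.5984 -0.177   0.0922] tool [ 0.0088  0.0045 -0.0437] [169 167 164]
(300, 330) [ 0.5843 -0.1776  0.1177] tool [ 0.0086 -0.0097 -0.0693] [168 165 163]
(345, 330) [ 0.6013 -0.1767  0.1185] tool [ 0.0091  0.0074 -0.0701] [168 165 163]
(325, 290) [ 0.594  -0.1786  0.0781] tool [ 0.0074  0.0001 -0.0297] [12 12 14]
(325, 310) [ 0.5939 -0.1782  0.0998] tool [ 0.0078 -0.0001 -0.0513] [14 16 16]
(325, 217) [ 0.5936 -0.1521  0.034 ] tool [0.0338 0.0003 0.0144] [46 49 52]
(290, 230) [ 0.5714 -0.166   0.0131] tool [ 0.0205 -0.0223  0.0353] [89 93 88]
top (np.float64(455.0739773309696), np.float64(235.57690862420827)) [(np.float64(454.8477571660808), np.float64(234.8713605082902))]
side (np.float64(323.6916138421432), np.float64(191.81034065517042)) [(np.float64(323.6726316101527), np.float64(190.08544992835633))]
```

```bash
python3 -c "
import cv2,numpy as np
a=cv2.imread('pics/side2.png')[120:260,250:420];b=cv2.imread('pics/top2.png')[150:290,380:550]
cv2.imwrite('pics/cmp.png',cv2.resize(np.hstack([a,b]),None,fx=2.3,fy=2.3,interpolation=cv2.INTER_CUBIC))"
```

```text
(no output)
```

View pics/cmp.png

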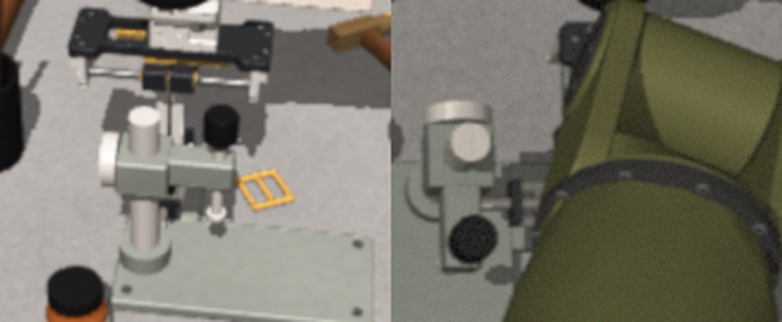

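The side crop shows the fingers hidden behind the column at (175,120), so it doesn't settle where the tips are. I'll open the gripper and measure the fingertips in the tool frame.

play_rows --motion '[[[0,0,-0.12,0,0,0,0],[0,0,-0.12,0,0,0,0],[0,0,-0.12,0,0,0,0],[0,0,-0.12,0,0,0,0],[0,0,-0.12,0,0,0,0]]]'

```text
time_s: 3.4
ee_pos: [0.5938, -0.1858, 0.0775]
eef_rot: [-3.14, -0.001, 1.596]
force: [-0.7, 0.1, -0.5]
grip_width: 0.0368
grip_force: 0.0
```

```bash
python3 -c "
from h import *
T=tool();c=shot('wrist','w3.png');P=cloud(c);Ti=np.linalg.inv(T)
Q=P@Ti[:3,:3].T+Ti[:3,3];g=c['z_map']>0
print(T[:3,3],get_obs()['grip_width'])
for sgn in(-1,1):
  for lo in np.arange(-.05,.03,.005):
    m=g&(abs(Q[...,0])<.012)&(Q[...,1]*sgn>.01)&(Q[...,1]*sgn<.06)&(Q[...,2]>lo)&(Q[...,2]<lo+.005)
    q=Q[m];vu=np.argwhere(m)
    if len(q):print(sgn,lo.round(3),len(q),q.mean(0).round(4),np.ptp(q,axis=0).round(3),vu.mean(0).round())
m=(abs(P[...,2]-.054)<.003)&(c['frame'].max(2)<40)&(abs(P[...,0]-.594)<.02)&(abs(P[...,1]+.18)<.03)
print(P[m].min(0),P[m].max(0))
"
```

```text
[ 0.59376636 -0.18584006  0.0775457 ] 0.04099359223899299
-1 -0.05 202 [ 0.0065 -0.024  -0.0476] [0.019 0.012 0.005] [308. 271.]
-1 -0.045 171 [ 0.0064 -0.0241 -0.0425] [0.018 0.012 0.005] [303. 272.]
-1 -0.04 162 [ 0.0062 -0.0242 -0.0374] [0.019 0.012 0.005] [299. 273.]
-1 -0.035 143 [ 0.0062 -0.0238 -0.0326] [0.017 0.012 0.005] [295. 275.]
-1 -0.03 143 [ 0.0065 -0.0244 -0.0275] [0.019 0.012 0.005] [290. 275.]
-1 -0.025 122 [ 0.0065 -0.0238 -0.0225] [0.018 0.012 0.005] [286. 278.]
-1 -0.02 84 [ 0.0059 -0.0225 -0.0176] [0.017 0.009 0.005] [283. 281.]
-1 -0.015 35 [ 0.0026 -0.0207 -0.0136] [0.018 0.005 0.003] [286. 286.]
1 -0.05 193 [ 0.0063  0.0217 -0.0475] [0.018 0.012 0.005] [309. 375.]
1 -0.045 174 [ 0.0065  0.0215 -0.0425] [0.018 0.012 0.005] [304. 373.]
1 -0.04 155 [ 0.0064  0.0217 -0.0375] [0.018 0.012 0.005] [299. 372.]
1 -0.035 146 [ 0.0063  0.0216 -0.0326] [0.018 0.012 0.005] [295. 370.]
1 -0.03 138 [ 0.0067  0.0218 -0.0276] [0.018 0.012 0.005] [289. 369.]
1 -0.025 123 [ 0.0066  0.0215 -0.0226] [0.018 0.012 0.005] [286. 367.]
1 -0.02 87 [ 0.006   0.0202 -0.0177] [0.018 0.01  0.005] [283. 364.]
1 -0.015 34 [ 0.0021  0.0182 -0.0138] [0.018 0.004 0.003] [287. 359.]
[ 0.58692701 -0.19661072  0.05102397] [ 0.60273966 -0.17325379  0.05672015]
```

View pics/w3.png

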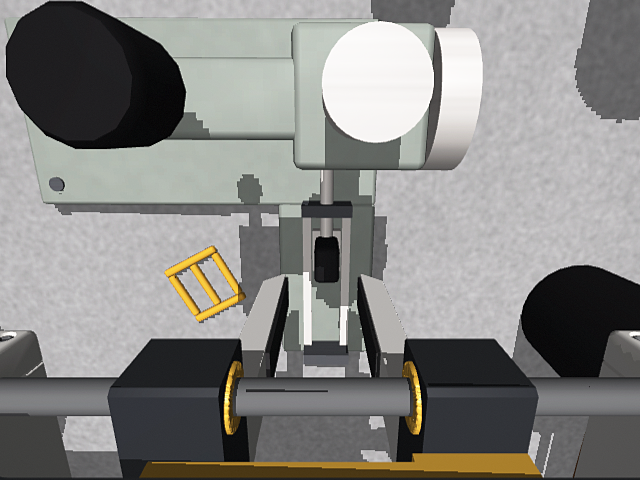

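By depth, the finger tips lie at tool z ≈ -0.012 rather than +0.019, which is about 31 mm short of the reported TCP. The grip is at (327,258), untouched. I'll correct for this: tip z = reported z + 12 mm.

play_rows --motion '[[[-0.01,0.004,0.1,0,0,0,0],[-0.01,0.004,0.16,0,0,0,0],[-0.01,0.004,0.2,0,0,0,0],[-0.01,0.004,0.23,0,0,0,0],[-0.01,0.004,0.23,0,0,0,-1],[-0.01,0.004,0.23,0,0,0,-1],[-0.01,0.004,0.23,0,0,0,-1],[-0.01,0.004,0.23,0,0,0,-1],[-0.01,0.004,0.23,0,0,0,-1],[-0.01,0.004,0.23,0,0,0,-1]]]'

```text
time_s: 4.45
ee_pos: [0.5962, -0.1885, 0.0216]
eef_rot: [3.139, 0.001, 1.596]
force: [5.4, -0.1, 0.2]
grip_width: 0.0159
grip_force: 20.0
```

```bash
python3 -c "
from h import *
o=get_obs();print(o['grip_width'],o['grip_force'],o['force']);go(.594,-.23,.0205,1.597)"
```

```text
0.015882291831326428 19.98587340116501 [ 5.35080708 -0.12367532  0.16941386]
at [ 0.5962 -0.1885  0.0216] [3.1390e+00 6.0000e-04 1.5958e+00] shift [-0.166 -0.013  0.005] turn [ 0.0004  0.0001 -0.0002]
```

play_rows --motion '[[[-0.04,0.005,0,0,0,0,-1],[-0.08,0.005,0,0,0,0,-1],[-0.12,0.005,0,0,0,0,-1],[-0.15,0.005,0,0,0,0,-1],[-0.165,0.005,0,0,0,0,-1],[-0.175,0.005,0,0,0,0,-1],[-0.18,0.005,0,0,0,0,-1],[-0.18,0.005,0,0,0,0,-1],[-0.18,0.005,0,0,0,0,-1]]]'

```text
time_s: 5.35
ee_pos: [0.5973, -0.2337, 0.0216]
eef_rot: [-3.141, -0.0, 1.596]
force: [-4.9, 3.6, 6.6]
grip_width: 0.0158
grip_force: 20.0
```

play_rows --motion '[[[-0.008,0,0,0,0,0,-1],[-0.016,0,0,0,0,0,-1],[-0.016,0,0,0,0,0,-1],[-0.016,0,0,0,0,0,-1]]]'

```text
time_s: 5.75
ee_pos: [0.5974, -0.2348, 0.0214]
eef_rot: [-3.14, -0.005, 1.596]
force: [-6.8, 20.3, 11.8]
grip_width: 0.0156
grip_force: 20.0
```

play_rows --motion '[[[0.01,0,0,0,0,0,-0.2],[0.01,0,0,0,0,0,-0.2],[0.01,0,0,0,0,0,-0.2],[0.01,0,-0.1,0,0,0,0],[0.01,0,-0.3,0,0,0,0],[0.01,0,-0.5,0,0,0,0],[0.01,0,-0.7,0,0,0,0],[0.01,0,-0.9,0,0,0,0],[0.01,0,-0.9,0,0,0,0]]]'

```text
time_s: 6.65
ee_pos: [0.5992, -0.2361, 0.2539]
eef_rot: [3.131, 0.005, 1.595]
force: [0.8, 0.6, 0.7]
grip_width: 0.0472
grip_force: 0.0
```

```bash
python3 -c "
from h import *
o=get_obs();print(o['grip_width'],o['force'])
c=shot('wrist');P=cloud(c);m=(abs(P[...,2]-.0545)<.004)&(c['frame'].max(2)<45)&(abs(P[...,0]-.594)<.02)&(abs(P[...,1]+.22)<.05)
print(m.sum(),P[m].min(0),P[m].max(0))
go(.427,.07,.26,2.6);go(.427,.3315,.15,3.007)"
```

```text
0.04720256753796359 [0.84715487 0.63716436 0.71743894]
291 [ 0.58824099 -0.24190461  0.05052818] [ 0.60301273 -0.21849011  0.05638665]
at [ 0.5985 -0.2357  0.2496] [3.1359e+00 2.9000e-03 1.5954e+00] shift [ 1.239 -0.655 -0.049] turn [ 0.0006  0.0009 -0.1599]
at [ 0.5985 -0.2357  0.2496] [3.1359e+00 2.9000e-03 1.5954e+00] shift [ 2.286 -0.632  0.388] turn [ 0.0004  0.001  -0.2247]
```

play_rows --motion '[[[0.15,-0.1,-0.04,0,0,-0.02,0],[0.33,-0.22,-0.04,0,0,-0.04,0],[0.5,-0.33,-0.04,0,0,-0.06,0],[0.66,-0.44,-0.04,0,0,-0.08,0],[0.82,-0.55,-0.04,0,0,-0.1,0],[0.98,-0.65,-0.04,0,0,-0.12,0],[0.98,-0.65,-0.04,0,0,-0.14,0],[0.98,-0.65,-0.04,0,0,-0.14,0]]]'

```text
time_s: 7.5
ee_pos: [0.4285, 0.0065, 0.2553]
eef_rot: [-3.141, -0.0, 2.479]
force: [1.3, -0.0, -0.1]
grip_width: 0.0467
grip_force: 0.0
```

```bash
python3 -c "
from h import *
go(.427,.3315,.15,3.007)"
```

```text
at [0.4285 0.0065 0.2553] [-3.141e+00 -5.000e-04  2.479e+00] shift [0.804 1.021 0.421] turn [-0.0001 -0.0001 -0.084 ]
```

play_rows --motion '[[[0.13,0.17,0.07,0,0,-0.015,0.4],[0.26,0.34,0.14,0,0,-0.03,0.4],[0.4,0.5,0.21,0,0,-0.045,0.4],[0.53,0.67,0.28,0,0,-0.06,0.4],[0.66,0.84,0.35,0,0,-0.075,0.4],[0.8,1.0,0.42,0,0,-0.084,0.4],[0.8,1.0,0.42,0,0,-0.084,0.4],[0.8,1.0,0.42,0,0,-0.084,0.4]]]'

```text
time_s: 8.3
ee_pos: [0.4256, 0.3281, 0.1476]
eef_rot: [-3.139, -0.004, 3.001]
force: [0.6, -0.2, -0.5]
grip_width: 0.0656
grip_force: 0.0
```

```bash
cat >> h.py <<'E'
def wood(c,z0,tol=.006,near=None):
    P=cloud(c);hsv=cv2.cvtColor(c['frame'],cv2.COLOR_RGB2HSV)
    m=(cv2.inRange(hsv,(10,60,90),(30,255,255))>0)&(abs(P[...,2]-z0)<tol)&(c['z_map']>0)
    if near is not None:m&=np.hypot(P[...,0]-near[0],P[...,1]-near[1])<.13
    m=cv2.morphologyEx(m.astype(np.uint8),cv2.MORPH_OPEN,np.ones((3,3)))
    k,l,st,_=cv2.connectedComponentsWithStats(m);i=1+np.argmax(st[1:,4]);q=P[l==i]
    r=cv2.minAreaRect((q[:,:2]*1000).astype(np.float32));print('wood',st[i],np.round(r[0],1),np.round(r[1],1),round(r[2],2),'z',np.median(q[:,2]).round(4));return q
E
python3 -c "
from h import *
c=shot('wrist','w4.png');wood(c,.026)
go(.427,.3315,.03,3.007)"
```

```text
wood [ 307  163   39  203 7366] [466.1 324.7] [ 34.  200.3] 82.51 z 0.0255
at [0.426  0.3265 0.1486] [-3.139e+00 -2.700e-03  3.001e+00] shift [-0.002  0.021  0.474] turn [-0.0004 -0.0004 -0.001 ]
```

View pics/w4.png

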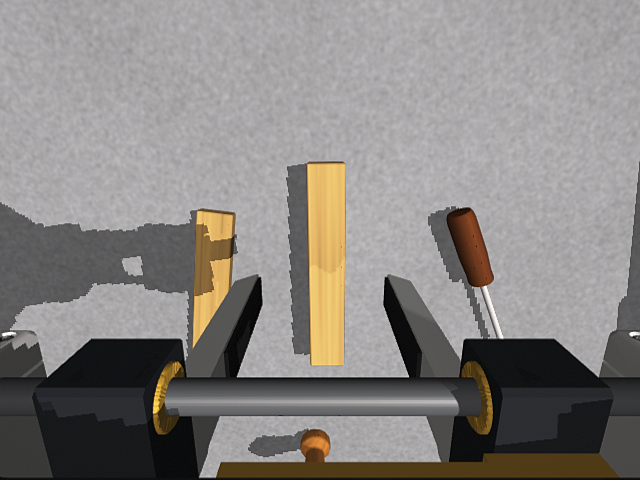

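The former is centred between the fingers: its near end is at (327,163)–(327,365) and the fingers are at (245,310) and (400,310). The thin former is well clear on the left. Descending to a tip height of about 9 mm.

play_rows --motion '[[[0,0.018,0.15,0,0,-0.0015,0.4],[0,0.018,0.3,0,0,-0.0015,0.4],[0,0.018,0.42,0,0,-0.0015,0.4],[0,0.018,0.5,0,0,-0.0015,0.4],[0,0.018,0.56,0,0,-0.0015,0.4],[0,0.018,0.6,0,0,-0.0015,0.4],[0,0.018,0.6,0,0,-0.0015,0.4],[0,0.018,0.6,0,0,-0.0015,0.4]]]'

```text
time_s: 9.15
ee_pos: [0.4275, 0.3302, 0.0015]
eef_rot: [3.141, 0.0, 3.011]
force: [0.4, 1.0, 0.1]
grip_width: 0.0656
grip_force: 0.0
```

play_rows --motion '[[[0,0,0,0,0,0,-1],[0,0,0,0,0,0,-1],[0,0,0,0,0,0,-1],[0,0,0,0,0,0,-1],[0,0,0,0,0,0,-1],[0,0,0,0,0,0,-1],[0,0,0,0,0,0,-1],[0,0,0,0,0,0,-1]]]' --grip_force 25

```text
time_s: 9.95
ee_pos: [0.427, 0.3307, 0.0011]
eef_rot: [3.141, 0.0, 3.013]
force: [-1.3, -1.0, 4.2]
grip_width: 0.0335
grip_force: 25.0
```

```bash
python3 -c "
from h import *
o=get_obs();print(o['force'],o['grip_width']);wood(shot('wrist'),.026)
go(.33,.3,.15,3.1677)"
```

```text
[-1.34888817 -0.98460115  4.19249148] 0.03353775523145284
wood [  287   181    72   196 13034] [419.  330.9] [ 34.  105.6] 82.65 z 0.0255
at [0.427  0.3307 0.0011] [3.1414e+00 1.0000e-04 3.0127e+00] shift [ 0.369 -0.171 -0.596] turn [ 0.      0.     -0.0247]
```

play_rows --motion '[[[0,0,-0.06,0,0,0,-1],[0,0,-0.16,0,0,0,-1],[0,0,-0.28,0,0,0,-1],[0,0,-0.4,0,0,0,-1],[0,0,-0.48,0,0,0,-1],[0,0,-0.48,0,0,0,-1]]]'

```text
time_s: 10.6
ee_pos: [0.4279, 0.3312, 0.1232]
eef_rot: [3.139, 0.003, 3.013]
force: [-0.0, 0.2, -1.5]
grip_width: 0.0336
grip_force: 25.0
```

```bash
python3 -c "
from h import *
T=tool();c=shot('wrist');P=cloud(c);print(T[:3,3],get_obs()['grip_width'])
hsv=cv2.cvtColor(c['frame'],cv2.COLOR_RGB2HSV);Ti=np.linalg.inv(T);Q=P@Ti[:3,:3].T+Ti[:3,3]
m=(cv2.inRange(hsv,(10,60,90),(30,255,255))>0)&(abs(Q[...,1])<.03)&(P[...,2]>.08)
q=Q[m];
for a in np.arange(-.15,.08,.03):
    w=q[(q[:,0]>a)&(q[:,0]<a+.01)&(abs(q[:,2]-np.median(q[:,2]))<.03)]
    if len(w)>5:print(a.round(3),len(w),'y',w[:,1].min().round(4),w[:,1].max().round(4),'z',np.median(w[:,2]).round(4))
print('xrange',q[:,0].min(),q[:,0].max())
go(.36,.1,.12,3.1677)"
```

```text
[0.42788244 0.33118684 0.12322122] 0.03404166799907603
-0.09 825 y -0.0177 0.016 z -0.0242
-0.03 1062 y -0.0174 0.0162 z -0.0243
0.0 1201 y -0.0174 0.0162 z -0.0244
0.03 1388 y -0.0176 0.0161 z -0.0245
0.06 396 y -0.0169 0.0154 z -0.0175
xrange -0.10309474763629822 0.08149908686427859
at [0.4272 0.3307 0.1213] [3.1406e+00 1.2000e-03 3.0127e+00] shift [ 0.148 -0.95   0.004] turn [ 0.0001  0.0002 -0.0247]
```

play_rows --motion '[[[0.03,-0.1,0,0,0,-0.005,-1],[0.06,-0.25,0,0,0,-0.01,-1],[0.09,-0.4,0,0,0,-0.015,-1],[0.11,-0.55,0,0,0,-0.02,-1],[0.13,-0.7,0,0,0,-0.0247,-1],[0.148,-0.85,0,0,0,-0.0247,-1],[0.148,-0.95,0,0,0,-0.0247,-1],[0.148,-0.95,0,0,0,-0.0247,-1]]]'

```text
time_s: 11.45
ee_pos: [0.3586, 0.0978, 0.1197]
eef_rot: [-3.141, -0.002, -3.118]
force: [0.8, 0.7, -1.4]
grip_width: 0.0341
grip_force: 25.0
```

```bash
python3 -c "
from h import *
go(.335,-.099,.12,3.1677)"
```

```text
at [0.3586 0.0978 0.1197] [-3.1410e+00 -2.1000e-03 -3.1179e+00] shift [ 0.113 -0.785 -0.001] turn [-0.0001 -0.0003 -0.0004]
```

play_rows --motion '[[[0.02,-0.12,0,0,0,0,-1],[0.05,-0.3,0,0,0,0,-1],[0.08,-0.48,0,0,0,0,-1],[0.1,-0.64,0,0,0,0,-1],[0.113,-0.76,0,0,0,0,-1],[0.113,-0.785,0.08,0,0,0,-1],[0.113,-0.785,0.18,0,0,0,-1],[0.113,-0.785,0.28,0,0,0,-1],[0.113,-0.785,0.355,0,0,0,-1],[0.113,-0.785,0.355,0,0,0,-1]]]'

```text
time_s: 12.45
ee_pos: [0.335, -0.096, 0.0297]
eef_rot: [3.139, -0.005, -3.115]
force: [0.3, 0.2, -0.6]
grip_width: 0.0337
grip_force: 25.0
```

```bash
python3 -c "
from h import *
c=shot('top');wood(c,.053,.012)
go(.4334,-.0955,.03,3.1677)"
```

```text
wood [ 391  304   23   62 1107] [423.  -93.6] [101.1  34.7] 1.18 z 0.0526
at [ 0.3359 -0.0964  0.0311] [ 3.1401 -0.0033 -3.1151] shift [-0.39  -0.007  0.003] turn [ 0.0002 -0.0005  0.0001]
```

play_rows --motion '[[[-0.06,-0.003,0,0,0,0,-1],[-0.14,-0.006,0,0,0,0,-1],[-0.22,-0.007,0,0,0,0,-1],[-0.3,-0.007,0,0,0,0,-1],[-0.36,-0.007,0,0,0,0,-1],[-0.39,-0.007,0,0,0,0,-1],[-0.39,-0.007,0,0,0,0,-1]]]'

```text
time_s: 13.2
ee_pos: [0.4347, -0.0961, 0.0326]
eef_rot: [-3.141, 0.001, -3.115]
force: [0.3, 0.2, -0.4]
grip_width: 0.0341
grip_force: 25.0
```

```bash
python3 -c "
from h import *
c=shot('wrist','w5.png');P=cloud(c)
hsv=cv2.cvtColor(c['frame'],cv2.COLOR_RGB2HSV);w=(cv2.inRange(hsv,(10,60,90),(30,255,255))>0)&(abs(P[...,2]-.054)<.006)
q=P[w];r=cv2.minAreaRect((q[:,:2]*1000).astype(np.float32));print(r,np.median(q[:,2]))
k=(c['frame'].max(2)<45)&(P[...,2]>.183)&(P[...,2]<.195)&(abs(P[...,0]-.538)<.03)&(abs(P[...,1]+.094)<.03)
if k.sum():print('knob',P[k].min(0),P[k].max(0))
p=(abs(P[...,2]-.013)<.004)&(P[...,0]>.36)&(P[...,0]<.62)&(abs(P[...,1]+.09)<.075)&(cv2.inRange(hsv,(40,5,60),(110,80,220))>0)
print('plate',np.median(P[p][:,2]))
for x in(.40,.41,.44,.46,.48):
    s=P[p&(abs(P[...,0]-x)<.005)]
    if len(s):print(x,s[:,1].min(),s[:,1].max())
go(.4334,-.0955,.017,3.1677)"
```

```text
((455.8953857421875, -96.08536529541016), (164.47079467773438, 33.98260498046875), 1.5557522773742676) 0.05697645702722669
plate 0.013504146064168776
0.4 -0.1589772371038652 -0.038726104459832024
0.41 -0.15837433594567374 -0.03836884486490742
0.44 -0.1575864602097599 -0.03799740764604819
0.46 -0.15688933954293527 -0.037442831225627145
0.48 -0.1568523863053882 -0.03695394818981756
at [ 0.434  -0.0961  0.0324] [-3.1416 -0.     -3.115 ] shift [0.002 0.003 0.062] turn [-0.     -0.      0.0001]
```

View pics/w5.png

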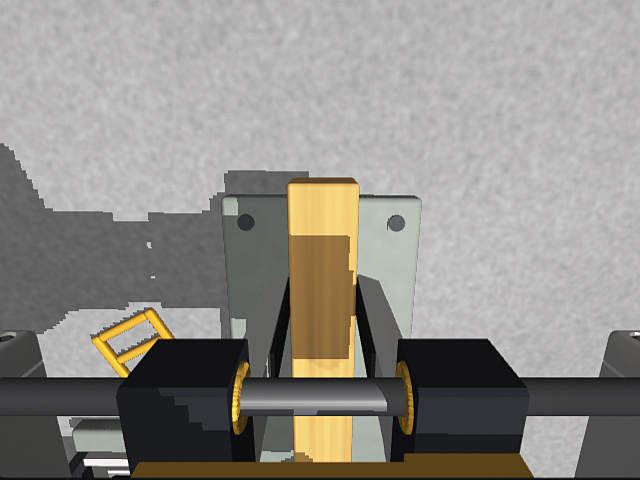

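The former (325,180 at its front end) lies along the plate's centre line, with the plate corners at (230,200) and (418,200). Its axis is about 1 mm off the plate centre and parallel to it. Lowering gently.

play_rows --motion '[[[0,0,0.015,0,0,0,-1],[0,0,0.03,0,0,0,-1],[0,0,0.045,0,0,0,-1],[0,0,0.055,0,0,0,-1],[0,0,0.06,0,0,0,-1],[0,0,0.063,0,0,0,-1],[0,0,0.063,0,0,0,-1],[0,0,0.063,0,0,0,-1]]]'

```text
time_s: 14.05
ee_pos: [0.4342, -0.0963, 0.0165]
eef_rot: [-3.142, 0.0, -3.115]
force: [-0.3, -0.2, -1.3]
grip_width: 0.0333
grip_force: 25.0
```

play_rows --motion '[[[0,0,0.002,0,0,0,-1],[0,0,0.004,0,0,0,-1],[0,0,0.004,0,0,0,-1],[0,0,0.004,0,0,0,-1]]]'

```text
time_s: 14.45
ee_pos: [0.4341, -0.0963, 0.0155]
eef_rot: [3.142, -0.0, -3.115]
force: [0.6, -0.8, -1.9]
grip_width: 0.0338
grip_force: 25.0
```

play_rows --motion '[[[0,0,0.002,0,0,0,-1],[0,0,0.004,0,0,0,-1],[0,0,0.004,0,0,0,-1],[0,0,0.004,0,0,0,-1]]]'

```text
time_s: 14.85
ee_pos: [0.4342, -0.0963, 0.0151]
eef_rot: [-3.142, 0.0, -3.115]
force: [-5.8, 0.7, 10.9]
grip_width: 0.0341
grip_force: 25.0
```

play_rows --motion '[[[0,0,-0.002,0,0,0,-1],[0,0,-0.002,0,0,0,0.1],[0,0,-0.002,0,0,0,0.1],[0,0,-0.002,0,0,0,0.1],[0,0,-0.002,0,0,0,0.1],[0,0,-0.1,0,0,0,0.1],[0,0,-0.25,0,0,0,0.1],[0,0,-0.4,0,0,0,0.1],[0,0,-0.4,0,0,0,0.1],[0,0,-0.4,0,0,0,0.1]]]'

```text
time_s: 15.85
ee_pos: [0.4343, -0.0963, 0.1147]
eef_rot: [-3.141, 0.001, -3.115]
force: [0.1, -0.4, -0.3]
grip_width: 0.0519
grip_force: 0.0
```

```bash
python3 -c "
from h import *
c=shot('wrist');P=cloud(c)
hsv=cv2.cvtColor(c['frame'],cv2.COLOR_RGB2HSV);w=(cv2.inRange(hsv,(10,60,90),(30,255,255))>0)&(abs(P[...,2]-.04)<.006)&(abs(P[...,1]+.095)<.05)
q=P[w];r=cv2.minAreaRect((q[:,:2]*1000).astype(np.float32));print(r,cv2.boxPoints(r).round(1).tolist(),np.median(q[:,2]))
A=np.c_[q[:,:2],np.ones(len(q))];print('tilt',np.linalg.lstsq(A,q[:,2],rcond=None)[0])
print(get_obs()['grip_width']);go(.437,-.0965,.25,3.1677);go(.538,-.0935,.25,3.1677)"
```

```text
((463.284423828125, -96.1436996459961), (179.89036560058594, 33.846839904785156), 1.501903772354126) [[372.8999938964844, -81.5999984741211], [373.79998779296875, -115.4000015258789], [553.5999755859375, -110.69999694824219], [552.7999877929688, -76.9000015258789]] 0.03948537863915827
tilt [-0.00016287 -0.00137518  0.03942018]
0.051390007974623994
at [ 0.4338 -0.0962  0.1138] [ 3.1414e+00 -6.0000e-04 -3.1153e+00] shift [-0.012 -0.002 -0.545] turn [ 0.     -0.0001  0.    ]
at [ 0.4338 -0.0962  0.1138] [ 3.1414e+00 -6.0000e-04 -3.1153e+00] shift [-0.417 -0.    -0.545] turn [ 0.     -0.0001  0.    ]
```

play_rows --motion '[[[0,0,-0.15,0,0,0,0.1],[0,0,-0.3,0,0,0,0.1],[0,0,-0.45,0,0,0,0.1],[0,0,-0.545,0,0,0,0.1],[-0.1,0,-0.545,0,0,0,0.1],[-0.25,0,-0.545,0,0,0,0.1],[-0.417,0,-0.545,0,0,0,0.1],[-0.417,0,-0.545,0,0,0,0.1],[-0.417,0,-0.545,0,0,0,0.1]]]'

```text
time_s: 16.8
ee_pos: [0.5381, -0.0934, 0.2484]
eef_rot: [3.141, -0.004, -3.115]
force: [0.4, 0.4, 0.7]
grip_width: 0.0517
grip_force: 0.0
```

```bash
python3 -c "
from h import *
c=shot('wrist','w6.png');P=cloud(c)
k=(c['frame'].max(2)<50)&(P[...,2]>.180)&(P[...,2]<.196)&(abs(P[...,0]-.538)<.03)&(abs(P[...,1]+.094)<.03)
q=P[k];z=np.percentile(q[:,2],80);q=q[abs(q[:,2]-z)<.003];print('knob',len(q),z,q.min(0),q.max(0),(q.max(0)+q.min(0))/2)
go(.538,-.0935,.147,3.1677)"
```

```text
knob 1132 0.18874974144240336 [ 0.52296716 -0.10987719  0.18575939] [ 0.55162956 -0.0818073   0.19026689] [ 0.53729836 -0.09584224  0.18801314]
at [ 0.5377 -0.0935  0.2493] [ 3.1410e+00 -2.3000e-03 -3.1153e+00] shift [-0.002 -0.     0.409] turn [ 0.0001 -0.0004  0.    ]
```

View pics/w6.png

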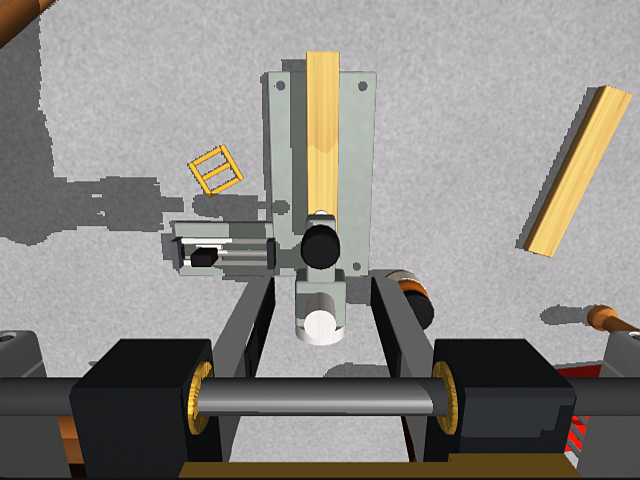

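The knob is at (320,247), between the fingers at (250,320) and (390,320). The former lies beneath the arm, and the lock is at its outer stop at (205,257). Descending onto the knob and gripping it.

play_rows --motion '[[[0.003,-0.002,0.1,0,0,0,0.1],[0.003,-0.002,0.2,0,0,0,0.1],[0.003,-0.002,0.3,0,0,0,0.1],[0.003,-0.002,0.36,0,0,0,0.1],[0.003,-0.002,0.4,0,0,0,0.1],[0.003,-0.002,0.4,0,0,0,0.1],[0.003,-0.002,0.4,0,0,0,0.1]]]'

```text
time_s: 17.55
ee_pos: [0.5376, -0.0942, 0.1516]
eef_rot: [-3.141, 0.001, -3.116]
force: [-0.3, 0.5, 0.3]
grip_width: 0.0516
grip_force: 0.0
```

play_rows --motion '[[[0,0,0,0,0,0,-1],[0,0,0,0,0,0,-1],[0,0,0,0,0,0,-1],[0,0,0,0,0,0,-1],[0,0,0,0,0,0,-1],[0,0,0,0,0,0,-1]]]' --grip_force 25

```text
time_s: 18.15
ee_pos: [0.5378, -0.0952, 0.1512]
eef_rot: [-3.14, 0.001, -3.116]
force: [0.3, -7.6, 0.7]
grip_width: 0.0293
grip_force: 25.0
```

play_rows --motion '[[[0,-0.004,0.01,0,0,0,-1],[0,-0.004,0.03,0,0,0,-1],[0,-0.004,0.05,0,0,0,-1],[0,-0.004,0.07,0,0,0,-1],[0,-0.004,0.09,0,0,0,-1],[0,-0.004,0.11,0,0,0,-1],[0,-0.004,0.12,0,0,0,-1],[0,-0.004,0.12,0,0,0,-1]]]'

```text
time_s: 18.95
ee_pos: [0.5377, -0.0952, 0.1199]
eef_rot: [-3.142, -0.0, -3.115]
force: [6.5, -3.3, -6.2]
grip_width: 0.0289
grip_force: 25.0
```

```bash
python3 -c "
from h import *
c=shot('wrist');P=cloud(c);T=tool();print(T[:3,3])
k=(c['frame'].max(2)<50)&(P[...,2]>.12)&(P[...,2]<.196)&(np.hypot(P[...,0]-.538,P[...,1]+.094)<.016)
h,e=np.histogram(P[k][:,2],np.arange(.12,.198,.003));print(list(zip(e.round(3),h)))
c=shot('side','s3.png');P=cloud(c);k=(c['frame'].max(2)<50)&(np.hypot(P[...,0]-.538,P[...,1]+.094)<.02)&(P[...,2]>.1)
h,e=np.histogram(P[k][:,2],np.arange(.12,.198,.003));print(list(zip(e.round(3),h)))
"
```

```text
[ 0.53768559 -0.09515766  0.11996251]
[(np.float64(0.12), np.int64(0)), (np.float64(0.123), np.int64(0)), (np.float64(0.126), np.int64(0)), (np.float64(0.129), np.int64(0)), (np.float64(0.132), np.int64(53)), (np.float64(0.135), np.int64(92)), (np.float64(0.138), np.int64(102)), (np.float64(0.141), np.int64(109)), (np.float64(0.144), np.int64(109)), (np.float64(0.147), np.int64(115)), (np.float64(0.15), np.int64(127)), (np.float64(0.153), np.int64(503)), (np.float64(0.156), np.int64(2189)), (np.float64(0.159), np.int64(22)), (np.float64(0.162), np.int64(20)), (np.float64(0.165), np.int64(18)), (np.float64(0.168), np.int64(26)), (np.float64(0.171), np.int64(20)), (np.float64(0.174), np.int64(26)), (np.float64(0.177), np.int64(25)), (np.float64(0.18), np.int64(29)), (np.float64(0.183), np.int64(29)), (np.float64(0.186), np.int64(30)), (np.float64(0.189), np.int64(32)), (np.float64(0.192), np.int64(37)), (np.float64(0.195), np.int64(13))]
[(np.float64(0.12), np.int64(0)), (np.float64(0.123), np.int64(0)), (np.float64(0.126), np.int64(0)), (np.float64(0.129), np.int64(0)), (np.float64(0.132), np.int64(2)), (np.float64(0.135), np.int64(5)), (np.float64(0.138), np.int64(5)), (np.float64(0.141), np.int64(4)), (np.float64(0.144), np.int64(5)), (np.float64(0.147), np.int64(3)), (np.float64(0.15), np.int64(5)), (np.float64(0.153), np.int64(9)), (np.float64(0.156), np.int64(4)), (np.float64(0.159), np.int64(0)), (np.float64(0.162), np.int64(0)), (np.float64(0.165), np.int64(0)), (np.float64(0.168), np.int64(0)), (np.float64(0.171), np.int64(0)), (np.float64(0.174), np.int64(0)), (np.float64(0.177), np.int64(0)), (np.float64(0.18), np.int64(0)), (np.float64(0.183), np.int64(0)), (np.float64(0.186), np.int64(0)), (np.float64(0.189), np.int64(0)), (np.float64(0.192), np.int64(0)), (np.float64(0.195), np.int64(0))]
```

play_rows --motion '[[[0,0,0.01,0,0,0,-1],[0,0,0.02,0,0,0,-1],[0,0,0.03,0,0,0,-1],[0,0,0.036,0,0,0,-1],[0,0,0.036,0,0,0,-1],[0,0,0.036,0,0,0,-1],[0,0,0.036,0,0,0,-1],[0,0,0.036,0,0,0,-1]]]'

```text
time_s: 19.85
ee_pos: [0.5377, -0.0952, 0.1117]
eef_rot: [-3.141, 0.0, -3.115]
force: [4.2, -3.1, 2.4]
grip_width: 0.029
grip_force: 25.0
```

```bash
python3 -c "
from h import *
c=shot('wrist');P=cloud(c);T=tool();print(T[:3,3],get_obs()['force'])
k=(c['frame'].max(2)<50)&(P[...,2]>.12)&(P[...,2]<.196)&(np.hypot(P[...,0]-.538,P[...,1]+.094)<.016)
h,e=np.histogram(P[k][:,2],np.arange(.12,.198,.001));i=h.argmax();print(e[i-2:i+4],h[i-2:i+4])
"
```

```text
[ 0.53778291 -0.09516158  0.11173669] [ 3.80876871 -3.54641343  2.08980749]
[0.146 0.147 0.148 0.149 0.15  0.151] [ 173  306 1245  813   68    7]
```

play_rows --motion '[[[0,0,0,0,0,0,0.1],[0,0,0,0,0,0,0.1],[0,0,0,0,0,0,0.1],[0,0,0,0,0,0,0.1],[0,0,-0.1,0,0,0,0.1],[0,0,-0.25,0,0,0,0.1],[0,0,-0.4,0,0,0,0.1],[0,0,-0.55,0,0,0,0.1],[0,0,-0.55,0,0,0,0.1],[0,0,-0.55,0,0,0,0.1]]]'

```text
time_s: 20.9
ee_pos: [0.5376, -0.095, 0.2492]
eef_rot: [-3.142, 0.001, -3.115]
force: [-0.1, 0.8, -0.5]
grip_width: 0.0518
grip_force: 0.0
```

```bash
python3 -c "
from h import *
c=shot('wrist','w7.png');P=cloud(c);T=tool();print(T[:3,3],get_obs()['force'],get_obs()['grip_width'])
k=(c['frame'].max(2)<50)&(P[...,2]>.12)&(P[...,2]<.17)&(np.hypot(P[...,0]-.538,P[...,1]+.094)<.02)
q=P[k];z=np.percentile(q[:,2],70);q=q[abs(q[:,2]-z)<.003];print('knob top',np.median(q,0),q.min(0),q.max(0))
w=wood(c,.0395,.005,(.463,-.096))
m=(c['frame'].max(2)<45)&(abs(P[...,2]-.0545)<.004)&(abs(P[...,0]-.595)<.02)&(abs(P[...,1]+.22)<.05);print('lock',P[m].min(0),P[m].max(0))
c=shot('side');cv2.imwrite('pics/s4.png',cv2.resize(c['frame'][150:270,270:430,::-1],None,fx=4.8,fy=4.8,interpolation=cv2.INTER_CUBIC))"
```

```text
[ 0.53728306 -0.09495396  0.24818918] [ 0.24863463  0.30563963 -0.75886125] 0.05159869635109004
knob top [ 0.53677538 -0.0958614   0.14869543] [ 0.52289188 -0.10968561  0.14596309] [ 0.55212239 -0.08163826  0.15098032]
wood [ 308   51   33  170 4916] [461.3 -96.6] [174.6  33.8] 1.54 z 0.0395
lock [ 0.58721214 -0.24248429  0.05061658] [ 0.60222212 -0.21853312  0.05623104]
```

View pics/s4.png

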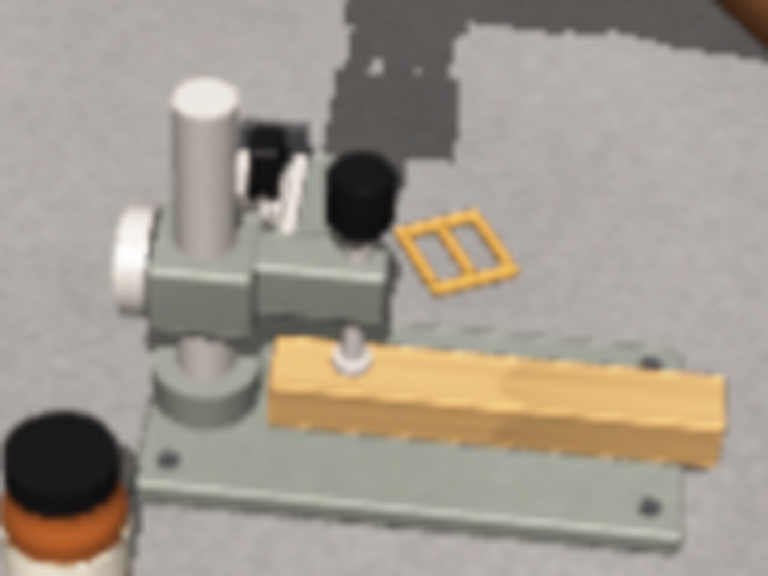

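The foot at (352,360) rests on the former. The knob top is at about 149 mm, so the spring is in by about 5.5 mm. The lock is at its stop and nothing else has moved. Handing in.

```bash
python3 -c "
from station import workorder
print(workorder.hand_in())"
```

```text
the job is handed in; nothing more can be done
None
```

I handed the job in after about 21 s of robot time; the hand-in returned no verdict. By my last camera check the lock was at its end stop, the thicker former lay flat and released on the plate under the foot, the spring was in by about 5.5 mm, and the gripper was clear of everything.

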